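# Take the left-hand blanking cap off a gas outlet

## Robot

A 6-joint arm with a two-finger parallel gripper is mounted at the origin on a cart in front of the work surface, level with it; the furniture and walls round the work are solid. World frame = base frame: x ahead of the robot, y to its left, z up, the work surface at z = 0. Lengths are in m, angles in rad, forces in N, time in s.
With the tool pointing down it reaches from about 0.35 to 0.975 m from the base axis. Payload 7.1 kg.
Tool frame: the origin (TCP) lies at the very end of the fingers, on their centre line; the grasp point (between the pads) lies 19 mm behind it; z points along the fingers, y is the line along which they close (so a half turn about z gives the same grasp; the last joint's range is limited). The gripper opens to 88 mm and grips with 3 to 60 N. Pads are 20 mm wide; open, the fingers measure 115 mm over their backs; the gripper's body (75 mm by 178 mm) begins 61 mm behind the grasp point.
Start: joints at [-1.204, 0.423, 1.63, -0, 1.089, -0.019], TCP at [0.235, -0.579, 0.223] pointing down, gripper open.
Joint ranges: [-3, 3], [-0.9, 2.11], [0.09, 2.58], [-1.31, 4.45], [0.11, 2.69], [-2.54, 2.54]. Speed limits (rad/s): [2.39, 2.39, 3.01, 3.14, 3.14, 3.14].

## Interface

Orientations are given as a unit quaternion [x, y, z, w].
In Python, from workcell import r, cams gives the robot as it stands. The module is installed in compiled form; this text tells all that it offers.
- The arm moves only by the tool jog_arm, never from a script. Its argument "plan" is a list of rows, each a list of 4 numbers: the shift along the world's x, y, z in m, then the turn about the world's z in rad. A call has 1 to 10 rows; each row is the pose to reach, as a shift and turn from the pose commanded when the call began; what a row does not reach only later rows make up. A row lasts 1/10 s, in which the tool goes at most 50 mm and 8.59 degrees, less where a joint would pass 70% of its speed; a pose out of reach is approached as far as the arm can. A call with a gripper value outside its range is refused whole. "jaw" is the closure, from -1 (fully open) to 1 (shut), set as the call begins (left out, the last holds). The fingers move at their own pace and stop on an object; the grip force is fixed at half the most. Time passes only in rows, so rows that repeat a pose let the fingers close. It gives the time, the measured TCP pose, the force, the opening and the grip force at its end, in the units of the state.
- r.read_state(): the state, without advancing time (a new reading comes with each control period).
- cams.snapshot(name): name is "side" or "top"; returns (picture, depth): 384x512x3 uint8, blue, green, red; 384x512 float32, m along the optical axis (not along the pixel's ray), 0 where there is no reading.
- cams.camera_info(name): a dict with "K" (3x3 intrinsics, pixels), "world_from_camera" (4x4, takes a point from camera to world coordinates). Camera axes: x right, y down, z forward; pixel columns grow to the right and rows downward; lengths in m; the calibration is good to about 2 mm. A picture is of the moment at which its call begins. camera_info takes no time and is no camera call.
- r.job_done(): hands the job in; it is judged then, once.
The state is a dict: "t": time; "joint_positions": joint angles; "joint_vel": joint speeds; "tau": joint torques, N m; "position": TCP position; "eef_rot": TCP orientation; "contact_force": force on the tool from outside, world axes, zero at the start; "moment": the same for the moment, N m; "gripper_width": opening from 0.0 (shut) to 1.0 (fully open); "grip_force": force on a finger pad.
Only numpy, scipy, OpenCV 4.12 (cv2) and the standard library are available. Lean on these libraries where they do the work, as an engineer would, in place of code of your own. Each camera call takes 0.05 s, during which the arm holds its last target. There are 200 camera calls.

## Task

One of the two gas outlets on the worktop has a hexagon cap with a groove engraved round it, which marks a left-hand thread: unscrew that cap clockwise, letting it rise on its thread and never pulling, pushing or wedging it with more than about 10 N, until its line reaches the tick on the outlet, then raise it to its hidden safety catch, turn it on clockwise with a light pull until it comes free, and set it gently, right way up, on the floor of the empty steel tray beside the outlets and let go. Leave the plain cap unturned, and do not shift the vials and other small things.

Things in the scene. Friction and masses are not known exactly. Their poses are not given: they have to be found in the camera images.
- lh_outlet: Outlet under the grooved cap, aluminium, bolted to the worktop: 90 x 80 x 8 mm base plate, round top 74 mm across at height 48 mm (the cap's seat), hose barb at its back (+x, to 68 mm from the axis, 32 mm high). Origin on the cap's axis at worktop height, z up.
- spigot (a point): Centre of the seat, 48 mm high. Under the cap a spigot 28 mm across, 30 mm tall: coarse left-hand three-start thread, 33 mm rise a turn (5.25 mm per rad), 2.5 mm axial, 1.5 mm sideways play. A spring pin lifts the cap (7 N home, 4 N after 8 mm, then no more), so it hangs on the thread and stays where left.
- release_mark (a point): Radial tick 8 mm long on the round top of that outlet, 48 mm high, 32 mm from the axis. When the line on the grooved cap points at it (1.25 to 1.5 rad clockwise, from above, from the start; differs case to case) the thread is run out, the foot 7 to 8 mm above the seat; 0.2 rad further does no harm. Let go there, the cap stays on the spring pin.
- catch_top (a point): Middle of the spigot's top (77 mm high): hidden safety catch of three tabs. The unthreaded cap lifts until tabs stop it, foot 18.5 mm above the seat. From there turn clockwise under a light pull (about 5 N): at one of three gaps, 120 degrees apart, each leaving the cap 0.25 rad, middle of the next one 0.45 to 1.85 rad past the tick, place unknown, it comes up and off.
- lh_cap: Loose steel cap with a groove 5 mm wide engraved round its hexagon, 20 mm above its foot: left-hand thread, comes off CLOCKWISE seen from above. 40 mm across flats, 46 mm over corners, 43 mm tall, hollow below, foot collar 50 mm across, 5 mm high; 0.1 to 0.16 kg. Origin: centre of the foot, z up; flats face its x axis and every 60 degrees on. Foot 48 to 51 mm high at the start.
- cap_line (a point): Outer end of the line engraved on top of the grooved cap from the centre along its x axis: 15 mm from the axis, 43 mm above the foot. To grip the cap, take two facing flats from above, finger tips 10 to 20 mm above its foot.
- plain_outlet: The other outlet, the same but for its cap, a right-hand hexagon cap with no groove, same size, top 93 mm above the worktop: to be left alone. Origin on its axis at worktop height, hose barb towards +x.
- plain_line (a point): End of the engraved line on top of the plain cap, 19 mm from its axis; shows whether that cap has been turned.
- tray: Loose empty pressed stainless tray beside the outlets, 194 x 106 x 20 mm, long along its x axis; origin at the centre of its underside. Flat floor about 3 mm above the worktop and about 150 x 74 mm; flanged rim 20 mm high and 10 mm wide round the outside. 0.3 kg.
- blue_vial: Small glass vial with blue cap, 21 mm across, 38 mm tall, standing among the things. Origin at the centre of its foot, z up.
- red_vial: Small glass vial with red cap, 21 mm across, 38 mm tall, standing among the things. Origin at the centre of its foot, z up.
- ointment: Small ointment tube lying behind, 21 x 64 x 13 mm. Origin at its underside.
- tweezers: Steel forceps lying behind, 17 x 124 x 8 mm. Origin at the underside.
- caps: Strip of stopper caps lying behind, 52 x 70 x 6 mm. Origin at the underside.
There are look-alikes about, which are no part of the job. What is shaped like the lh_cap but green or orange is not meant.

How it is judged:
By the outcome, as a careful person would: the job done as asked, in the order asked, and still so for the second after the job is handed in, with the robot touching nothing.
It also fails if it takes over 72 s, if anything falls off the work surface, if the arm or the gripper's body presses on something with over 40 N, if the wrist force passes 120 N, or if a joint passes its speed limit or range.

## Working session

There is one attempt and no reset: what is moved stays moved. The work goes in short steps, Python scripts to look and compute and a tool call to move; the robot and the scene stay as the last step left them, time stands still between calls to the robot, and variables do not carry over. Pictures are saved under pics/ and viewed, at most 10 in all, crops included, and the job is handed in when it is done.

Besides the shell and the picture viewer there is one more tool, called after "Call:" as name(argument=value, ...) on one line, values as JSON. jog_arm: Moves the arm, as the interface text tells. Its arguments: {"type":"object","properties":{"plan":{"type":"array","items":{"type":"array","items":{"type":"number"}}},"jaw":{"type":"number"}},"required":["plan"]}

```bash
mkdir -p pics; cat > h.py <<'E'
import numpy as np, cv2
from workcell import r, cams
def snap(n,f=None):
    im,d=cams.snapshot(n)
    if f: cv2.imwrite('pics/'+f,im); np.save('pics/'+f+'.npy',d)
    return im,d
def ray(n,u,v):
    c=cams.camera_info(n);K=np.array(c['K']);T=np.array(c['world_from_camera'])
    return T[:3,3],T[:3,:3]@np.linalg.solve(K,[u,v,1.])
def onz(n,u,v,z):
    o,d=ray(n,u,v);return o+d*(z-o[2])/d[2]
def pt(n,u,v,dep):
    o,d=ray(n,u,v);return o+d*dep
def proj(n,p):
    c=cams.camera_info(n);K=np.array(c['K']);T=np.linalg.inv(np.array(c['world_from_camera']))
    q=K@(T[:3,:3]@np.array(p)+T[:3,3]);return q[:2]/q[2]
def two(n1,p1,n2,p2):
    o1,d1=ray(n1,*p1);o2,d2=ray(n2,*p2)
    s=np.linalg.lstsq(np.c_[d1,-d2],o2-o1,rcond=None)[0]
    a=o1+d1*s[0];b=o2+d2*s[1];return (a+b)/2,np.linalg.norm(a-b)
E
python3 - <<'E'
from h import *
np.set_printoptions(precision=3,suppress=True)
a,_=snap('top','top0.png');b,_=snap('side','side0.png')
cv2.imwrite('pics/t0.png',cv2.resize(a,(800,600),interpolation=3));cv2.imwrite('pics/s0.png',cv2.resize(b,(800,600),interpolation=3))
for n in('top','side'):
    c=cams.camera_info(n);print(c['K'],c['world_from_camera'])
print(r.read_state())
E
```

```text
[[479.958   0.    257.63 ]
 [  0.    479.958 181.536]
 [  0.      0.      1.   ]] [[-0.027 -0.988  0.15   0.375]
 [-1.     0.025 -0.015  0.066]
 [ 0.011 -0.15  -0.989  1.339]
 [ 0.     0.     0.     1.   ]]
[[392.886   0.    248.906]
 [  0.    392.886 192.16 ]
 [  0.      0.      1.   ]] [[ 0.999  0.023 -0.03   0.593]
 [ 0.037 -0.469  0.883 -0.825]
 [ 0.006 -0.883 -0.469  0.581]
 [ 0.     0.     0.     1.   ]]
{'t': 0.1, 'joint_positions': array([-1.204,  0.424,  1.631,  0.   ,  1.089, -0.019]), 'joint_vel': array([-0.   , -0.003, -0.004, -0.002, -0.002,  0.   ]), 'tau': array([  0.   , -54.561, -27.432,   0.065,   0.019,  -0.   ]), 'position': array([ 0.235, -0.579,  0.222]), 'eef_rot': array([ 0.981,  0.192, -0.   , -0.001]), 'contact_force': array([0.289, 0.3  , 0.112]), 'moment': array([0.026, 0.013, 0.035]), 'grip_force': 0.0, 'gripper_width': 0.9993900614588772}
```

View pics/t0.png

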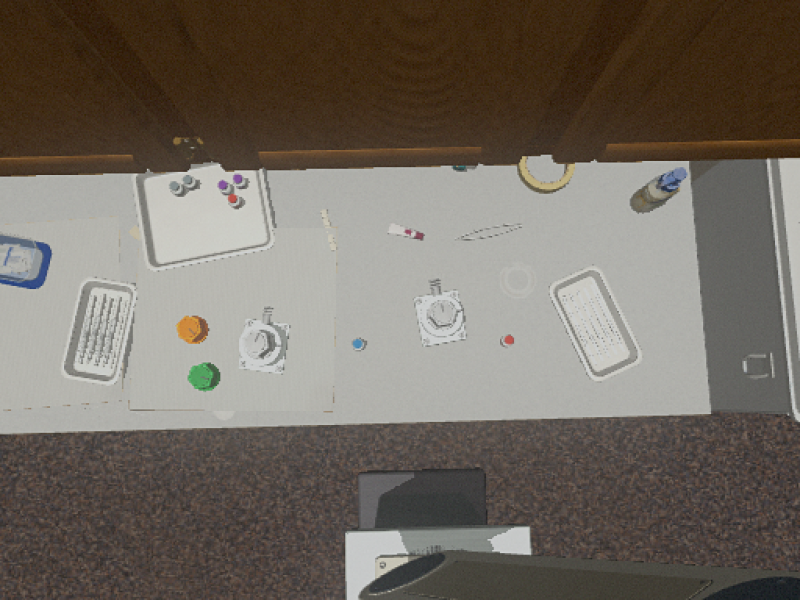

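View pics/s0.png

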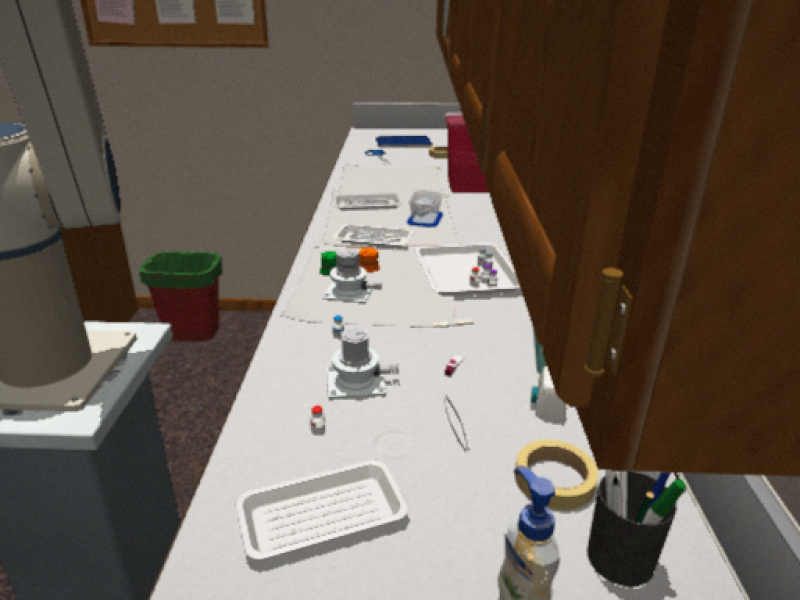

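The top picture shows outlets at about (440,315) and (263,345), and trays at (595,322) and (100,330). The side view shows the same outlets at (355,365) and (348,275). I'll crop in to find the groove and lines.

```bash
python3 - <<'E'
from h import *
a=cv2.imread('pics/top0.png');b=cv2.imread('pics/side0.png')
R=lambda im,x,y,w,h,W,H:cv2.resize(im[y:y+h,x:x+w],(W,H),interpolation=cv2.INTER_CUBIC)
o=np.vstack([np.hstack([R(a,257,175,50,50,400,300),R(a,145,195,50,50,400,300)]) ,np.hstack([R(b,200,200,64,60,400,300),R(b,200,150,56,50,400,300)])])
o=np.vstack([np.hstack([R(a,260,176,44,48,275,300),R(a,146,192,44,48,275,300),R(a,38,175,56,72,250,300)]),np.hstack([R(b,203,203,56,56,300,300),R(b,203,153,42,44,300,300),R(b,205,120,62,40,200,300)])])
cv2.imwrite('pics/c1.png',o)
E
```

```text
(no output)
```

View pics/c1.png

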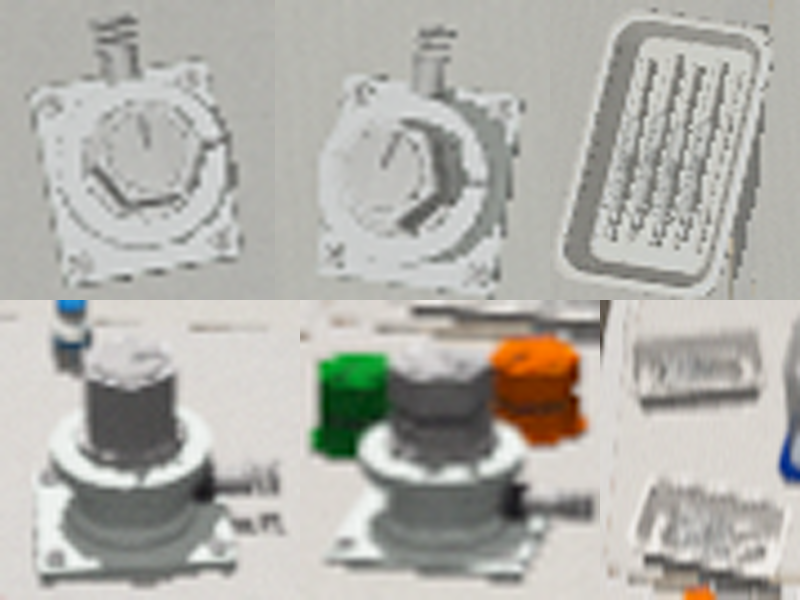

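The side crop shows the groove on the far cap (top crop centre at about (385,190), line end (408,135), tick (480,183)). The near cap is plain. Next I'll measure the positions.

```bash
python3 - <<'E'
from h import *
np.set_printoptions(precision=4,suppress=True)
D=np.load('pics/top0.png.npy');a=cv2.imread('pics/top0.png')
T=np.array(cams.camera_info('top')['world_from_camera']);K=np.array(cams.camera_info('top')['K'])
v,u=np.mgrid[:384,:512]
P=np.stack([(u-K[0,2])/K[0,0]*D,(v-K[1,2])/K[1,1]*D,D],-1)@T[:3,:3].T+T[:3,3]
Z=P[...,2]
for nm,(x0,x1,y0,y1) in dict(far=(146,190,192,240),near=(260,304,176,224)).items():
    p=P[y0:y1,x0:x1].reshape(-1,3)
    for lo,hi in((.043,.055),(.082,.11)):
        q=p[(p[:,2]>lo)&(p[:,2]<hi)];
        (cx,cy),rad=cv2.minEnclosingCircle(q[:,:2].astype(np.float32));print(nm,lo,len(q),q.mean(0),np.median(q[:,2]),(cx,cy),rad)
for nm,(x0,x1,y0,y1) in dict(left=(34,92,172,250),right=(345,415,165,248)).items():
    p=P[y0:y1,x0:x1].reshape(-1,3);q=p[(p[:,2]>.012)&(p[:,2]<.04)]
    print(nm,cv2.minAreaRect((q[:,:2]*1000).astype(np.float32)),np.percentile(q[:,2],[5,50,95]))
    c=q[:,:2].mean(0);f=p[np.hypot(*(p[:,:2]-c).T)<.03];print(' floor',np.percentile(f[:,2],[5,50,95]),c)
print('bench',np.median(Z[230:250,230:260]))
# green/orange/blue heights
S=np.load('pics/side0.png.npy');print('validity',(D>0).mean())
for nm,(lx,ly),(tx,ty) in [('far',(146+(408-275)/6.25,192+135/6.25),(178.8,221.3)),('near',(260+145/6.25,176+118/6.25),(0,0))]:
    print(nm,'line',onz('top',lx,ly,.092),'tick',onz('top',tx,ty,.048))
g=cv2.resize(a[192:240,146:190],None,fx=12.5,fy=12.5,interpolation=cv2.INTER_LANCZOS4)
g=cv2.normalize(cv2.cvtColor(g,6),None,0,255,cv2.NORM_MINMAX)
g2=cv2.resize(a[172:250,34:92],None,fx=4,fy=4,interpolation=3)
o=np.zeros((600,800,3),np.uint8);o[:,:550]=g[...,None];o[:312,550:782]=g2
g3=cv2.resize(a[165:248,345:415],None,fx=3.3,fy=3.3,interpolation=3);o[320:320+g3.shape[0],550:550+g3.shape[1]]=g3
cv2.imwrite('pics/c2.png',o)
E
```

```text
far 0.043 316 [0.4709 0.2925 0.0488] 0.04877883850403808 (0.4722675681114197, 0.2961575984954834) 0.03758642077445984
far 0.082 214 [0.4716 0.2956 0.0917] 0.09185761737430298 (0.4716958701610565, 0.29637449979782104) 0.02218472771346569
near 0.043 319 [ 0.5114 -0.0158  0.0489] 0.0487463676566775 (0.5138871669769287, -0.0173368901014328) 0.03672754392027855
near 0.082 209 [ 0.5136 -0.0171  0.0919] 0.09184848501493281 (0.5139029622077942, -0.01738131232559681) 0.022535016760230064
left ((506.377685546875, 584.072998046875), (108.3409423828125, 183.8702392578125), 78.73365020751953) [0.0125 0.0173 0.0222]
 floor [-0.0022  0.0075  0.014 ] [0.5056 0.5878]
right ((497.0871887207031, -291.93792724609375), (193.58590698242188, 107.38681030273438), 22.463972091674805) [0.013  0.0181 0.0232]
 floor [-0.0025  0.0024  0.0068] [ 0.4961 -0.2955]
bench 0.0003248687388923699
validity 0.9958597819010416
far line [0.4854 0.2847 0.092 ] tick [0.4678 0.2616 0.048 ]
near line [ 0.5266 -0.0181  0.092 ] tick [1.1155 0.7722 0.048 ]
```

View pics/c2.png

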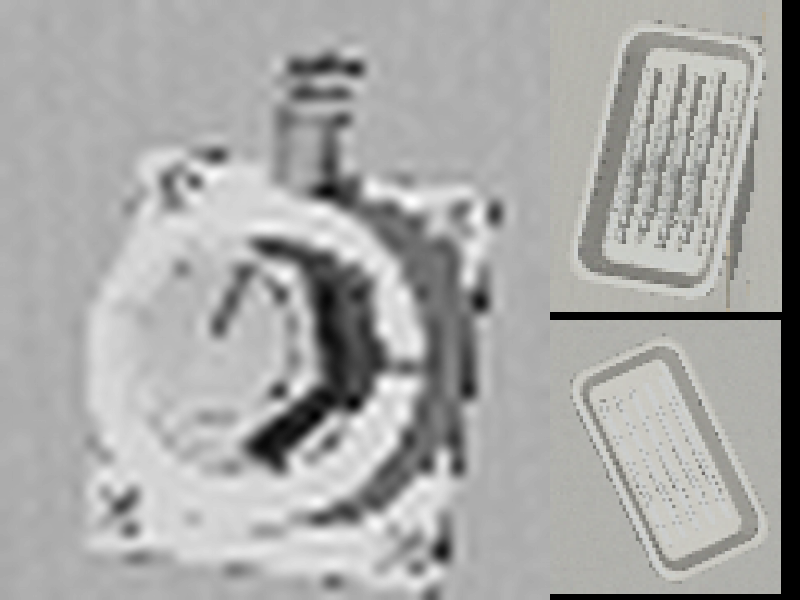

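Only the right tray matches 194 x 106 mm and has an empty floor at about 2.4 mm. In the enlarged crop the cap's line runs from (215,330) to (248,265) and the tick is at (388..415,366). Next I'll cross-check with the side view and work out the angles.

```bash
python3 - <<'E'
from h import *
np.set_printoptions(precision=4,suppress=True)
D=np.load('pics/side0.png.npy');c=cams.camera_info('side')
T=np.array(c['world_from_camera']);K=np.array(c['K'])
v,u=np.mgrid[:384,:512]
P=np.stack([(u-K[0,2])/K[0,0]*D,(v-K[1,2])/K[1,1]*D,D],-1)@T[:3,:3].T+T[:3,3]
for nm,(x,y) in dict(far=(.472,.2963),near=(.5139,-.0174)).items():
    p=P[(D>0)&(np.hypot(P[...,0]-x,P[...,1]-y)<.06)]
    for lo,hi in((.085,.11),(.045,.053)):
        q=p[(p[:,2]>lo)&(p[:,2]<hi)];print(nm,lo,len(q),np.median(q[:,2]),cv2.minEnclosingCircle(q[:,:2].astype(np.float32)))
f=lambda x,y:((x+.5)/12.5-.5+146,(y+.5)/12.5-.5+192)
o,i=onz('top',*f(248,265),.0925),onz('top',*f(215,330),.0925);t0,t1=onz('top',*f(388,366),.048),onz('top',*f(415,366),.048)
print(o,i,np.hypot(*(o-i)[:2]),t0,t1)
c=np.array([.4717,.2964,0]);d=o-i
print('line',np.arctan2(d[1],d[0]),np.arctan2(*(o-c)[1::-1]),'tick',np.arctan2(*(t0-c)[1::-1]),np.arctan2(*(t1-c)[1::-1]),np.hypot(*(t0-c)[:2]),np.hypot(*(t1-c)[:2]))
E
```

```text
far 0.085 73 0.08956091316273812 ((0.4709759056568146, 0.2960072159767151), 0.02210635133087635)
far 0.045 113 0.04710937623225764 ((0.47070616483688354, 0.2927617132663727), 0.03725607693195343)
near 0.085 152 0.09026715088664974 ((0.5128393173217773, -0.018453268334269524), 0.02302517741918564)
near 0.045 222 0.04723652873360895 ((0.5130237340927124, -0.01884879544377327), 0.038764588534832)
[0.4877 0.2896 0.0925] [0.4743 0.2964 0.0925] 0.014961165936083364 [0.4692 0.2675 0.048 ] [0.4691 0.2617 0.048 ]
line -0.47167828605832096 -0.4040032243952226 tick -1.6567566552098298 -1.6467791546056751 0.028988270101482166 0.034764338809930045
```

Call:
jog_arm(plan=[[0.024,0.03,0,0.14],[0.048,0.06,0,0.28],[0.072,0.09,0,0.42],[0.096,0.12,0,0.56],[0.12,0.15,0,0.7],[0.144,0.18,0,0.84],[0.168,0.21,0,0.98],[0.192,0.24,0,1.12],[0.216,0.27,0,1.26],[0.236,0.3,0,1.4]], jaw=-1)

```text
t: 1.1
position: [0.4721, -0.2776, 0.2225]
eef_rot: [0.625, 0.781, 0.0, -0.0]
contact_force: [1.0, -0.9, -0.8]
gripper_width: 0.998
grip_force: 0.0
```

Call:
jog_arm(plan=[[0,0.04,0,0.14],[0,0.08,0,0.28],[0,0.12,0,0.42],[0,0.16,0,0.56],[0,0.2,0,0.7],[0,0.24,0,0.84],[0,0.28,0,0.98],[0,0.32,0,1.12],[0,0.36,0,1.26],[0,0.4,0,1.4]])

```text
t: 2.1
position: [0.4707, 0.1226, 0.2226]
eef_rot: [-0.025, 1.0, -0.0, -0.0]
contact_force: [0.6, -0.9, 0.9]
gripper_width: 1.001
grip_force: 0.0
```

Call:
jog_arm(plan=[[0,0.03,0,0.14],[0,0.06,0,0.28],[0,0.09,0,0.42],[0,0.12,0,0.56],[0,0.15,0,0.7],[0,0.17,0,0.84],[0,0.175,0,0.98],[0,0.175,0,1.084],[0,0.175,0,1.084],[0,0.175,0,1.084]])

```text
t: 3.1
position: [0.471, 0.2958, 0.2224]
eef_rot: [-0.533, 0.846, -0.0, -0.0]
contact_force: [-0.4, 0.3, -0.1]
gripper_width: 0.999
grip_force: 0.0
```

```bash
python3 - <<'E'
from h import *
np.set_printoptions(precision=4,suppress=True)
from scipy.spatial.transform import Rotation as R
s=r.read_state();print(s['t'],s['position'],s['joint_positions'],R.from_quat(s['eef_rot']).as_matrix(),s['contact_force'],s['moment'])
E
```

```text
3.1 [0.471  0.2958 0.2224] [ 0.5394  0.3233  1.7835 -0.0001  1.0354 -2.1567] [[-0.4309 -0.9024 -0.0005]
 [-0.9024  0.4309 -0.0003]
 [ 0.0005  0.0003 -1.    ]] [-0.3611  0.3358 -0.0966] [ 0.1051 -0.0363 -0.0631]
```

Call:
jog_arm(plan=[[0.0005,0.0004,-0.03,0],[0.0005,0.0004,-0.07,0],[0.0005,0.0004,-0.11,0],[0.0005,0.0004,-0.135,0],[0.0005,0.0004,-0.15,0],[0.0005,0.0004,-0.158,0],[0.0005,0.0004,-0.158,0],[0.0005,0.0004,-0.158,0]])

```text
t: 3.9
position: [0.4725, 0.2968, 0.0657]
eef_rot: [-0.534, 0.845, -0.0, 0.001]
contact_force: [0.0, 0.2, 0.6]
gripper_width: 0.999
grip_force: 0.0
```

Call:
jog_arm(plan=[[0,0,0,0],[0,0,0,0],[0,0,0,0],[0,0,0,0]], jaw=-0.1)

```text
t: 4.3
position: [0.4719, 0.2965, 0.0651]
eef_rot: [-0.535, 0.845, -0.0, 0.0]
contact_force: [0.3, 0.1, -0.9]
gripper_width: 0.671
grip_force: 0.0
```

```bash
python3 - <<'E'
from h import *
np.set_printoptions(precision=4,suppress=True)
s=r.read_state();print(s['t'],s['position'],s['contact_force'],s['moment'],s['gripper_width'])
a,_=snap('top','top1.png');b,_=snap('side','side1.png')
R=lambda im,x,y,w,h,W,H:cv2.resize(im[y:y+h,x:x+w],(W,H),interpolation=cv2.INTER_CUBIC)
cv2.imwrite('pics/c3.png',np.hstack([R(a,140,185,60,60,400,400),R(b,190,143,66,66,400,400)]))
E
```

```text
4.3 [0.4719 0.2965 0.0651] [ 0.3231  0.0574 -0.9094] [ 0.139  -0.1178  0.0162] 0.6709183958557378
```

View pics/c3.png

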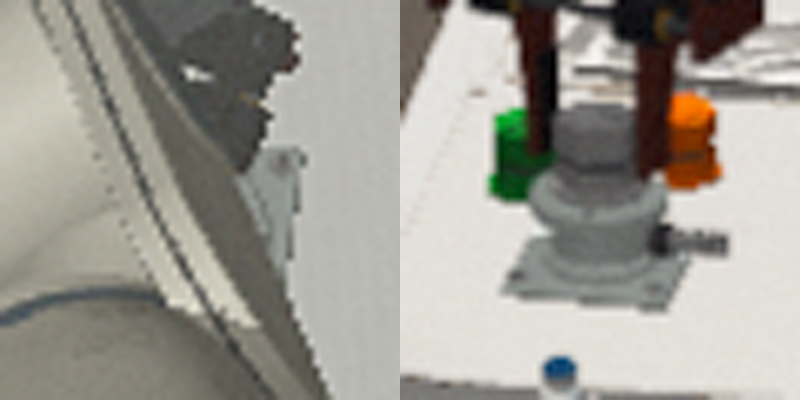

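The side view shows the fingers straddling the grooved cap, at crop (540,70) and (655,90); the top view is blocked by the arm. Closing now.

Call:
jog_arm(plan=[[0,0,0,0],[0,0,0,0],[0,0,0,0],[0,0,0,0],[0,0,0,0],[0,0,0,0]], jaw=0.3)

```text
t: 5.0
position: [0.4716, 0.2964, 0.0647]
eef_rot: [-0.535, 0.845, 0.0, -0.0]
contact_force: [-1.8, 0.5, 0.9]
gripper_width: 0.458
grip_force: 29.6
```

```bash
cat > st.py <<'E'
from h import *
from scipy.spatial.transform import Rotation as R
np.set_printoptions(precision=4,suppress=True)
s=r.read_state();y=R.from_quat(s['eef_rot']).as_matrix()[:,1];print(s['t'],s['position'],'yaw',round(np.arctan2(y[1],y[0]),3),'F',s['contact_force'],'M',s['moment'],'w',s['gripper_width']*88,s['grip_force'],'q6',s['joint_positions'][5])
E
python3 st.py
```

```text
5.0 [0.4716 0.2964 0.0647] yaw 2.699 F [-1.8282  0.5418  0.909 ] M [ 0.2288  0.1805 -0.0441] w 40.31719517554856 29.550276607624255 q6 -2.1594116408075954
```

Call:
jog_arm(plan=[[0,0,0.0002,-0.04],[0,0,0.0004,-0.08],[0,0,0.0006,-0.12],[0,0,0.0008,-0.16],[0,0,0.001,-0.2],[0,0,0.001,-0.2]])

```text
t: 5.6
position: [0.4718, 0.2963, 0.0657]
eef_rot: [-0.448, 0.894, -0.0, 0.0]
contact_force: [-0.2, -0.1, 3.2]
gripper_width: 0.463
grip_force: 29.6
```

```bash
python3 st.py
```

```text
5.6 [0.4718 0.2963 0.0657] yaw 2.499 F [-0.1876 -0.1181  3.248 ] M [ 0.0101 -0.0165  0.0504] w 40.75082021174745 29.572788972000126 q6 -1.959090246801797
```

Call:
jog_arm(plan=[[0,0,0.0003,-0.05],[0,0,0.0006,-0.1],[0,0,0.0009,-0.15],[0,0,0.0011,-0.2],[0,0,0.0014,-0.25],[0,0,0.0016,-0.3],[0,0,0.0019,-0.35],[0,0,0.0022,-0.4],[0,0,0.0022,-0.4]])

```text
t: 6.5
position: [0.4717, 0.2962, 0.0677]
eef_rot: [-0.261, 0.965, -0.0, -0.0]
contact_force: [-0.3, -0.9, 0.7]
gripper_width: 0.462
grip_force: 29.6
```

```bash
python3 st.py
```

```text
6.5 [0.4717 0.2962 0.0677] yaw 2.1 F [-0.2888 -0.8766  0.7216] M [ 0.013  -0.0958 -0.0112] w 40.67313630909023 29.562755790248048 q6 -1.559952222199603
```

Call:
jog_arm(plan=[[0,0,0.0003,-0.05],[0,0,0.0006,-0.1],[0,0,0.0009,-0.15],[0,0,0.0011,-0.2],[0,0,0.0014,-0.25],[0,0,0.0016,-0.3],[0,0,0.0019,-0.35],[0,0,0.0021,-0.4],[0,0,0.0021,-0.4]])

```text
t: 7.4
position: [0.4714, 0.2961, 0.0697]
eef_rot: [-0.065, 0.998, -0.0, -0.0]
contact_force: [-1.0, -0.8, 0.3]
gripper_width: 0.462
grip_force: 29.6
```

```bash
python3 st.py; python3 - <<'E'
from h import *
a,_=snap('top','top2.png');b,_=snap('side','side2.png')
R=lambda im,x,y,w,h,W,H:cv2.resize(im[y:y+h,x:x+w],(W,H),interpolation=cv2.INTER_CUBIC)
cv2.imwrite('pics/c4.png',np.hstack([R(a,140,185,60,60,400,400),R(b,203,153,42,44,400,400)]))
E
```

```text
7.4 [0.4714 0.2961 0.0697] yaw 1.7 F [-0.9884 -0.766   0.3117] M [-0.0082  0.0253 -0.0014] w 40.616242451660774 29.572704115707893 q6 -1.160773946537602
```

View pics/c4.png

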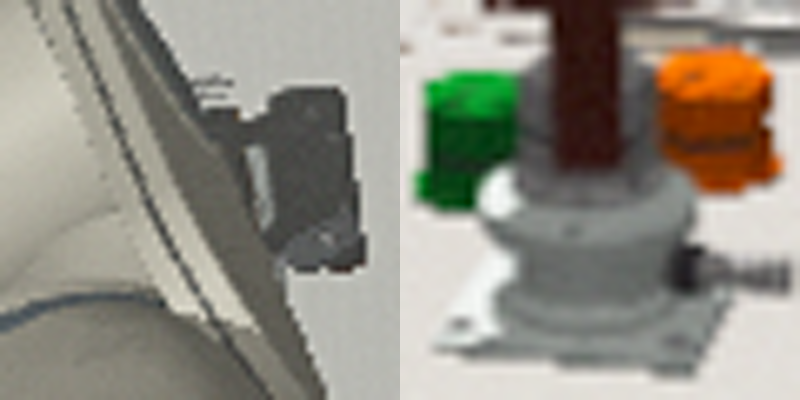

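The side view shows the grooved cap risen and turned with the fingers at about (585,90); the top view is still blocked. About 0.35 rad remains to the tick.

Call:
jog_arm(plan=[[0,0,0.0003,-0.05],[0,0,0.0006,-0.1],[0,0,0.0009,-0.15],[0,0,0.0011,-0.2],[0,0,0.0014,-0.25],[0,0,0.0016,-0.3],[0,0,0.0018,-0.35],[0,0,0.0018,-0.35]])

```text
t: 8.3
position: [0.4718, 0.2965, 0.0717]
eef_rot: [0.11, 0.994, 0.0, 0.0]
contact_force: [-0.4, 0.4, -0.4]
gripper_width: 0.461
grip_force: 29.6
```

```bash
python3 st.py
```

```text
8.3 [0.4718 0.2965 0.0717] yaw 1.35 F [-0.3555  0.4425 -0.3565] M [ 0.0393 -0.0986  0.0143] w 40.592954395978566 29.575782180181704 q6 -0.8106107581696347
```

Call:
jog_arm(plan=[[0,0,0.0005,0],[0,0,0.001,0],[0,0,0.0015,0],[0,0,0.0015,0],[0,0,0.0015,0]])

```text
t: 8.8
position: [0.4718, 0.2965, 0.0734]
eef_rot: [0.111, 0.994, 0.0, 0.0]
contact_force: [1.0, 0.2, -0.5]
gripper_width: 0.465
grip_force: 29.6
```

```bash
python3 st.py
```

```text
8.8 [0.4718 0.2965 0.0734] yaw 1.349 F [ 0.9635  0.2307 -0.5482] M [ 0.1098 -0.121   0.0137] w 40.89085445397393 29.57265405129874 q6 -0.8097247181248025
```

Call:
jog_arm(plan=[[0,0,0.0008,0],[0,0,0.0016,0],[0,0,0.0024,0],[0,0,0.0032,0],[0,0,0.004,0],[0,0,0.004,0]])

```text
t: 9.4
position: [0.4718, 0.2964, 0.0774]
eef_rot: [0.111, 0.994, 0.0, 0.0]
contact_force: [0.2, 0.1, -0.5]
gripper_width: 0.465
grip_force: 29.6
```

```bash
python3 st.py
```

```text
9.4 [0.4718 0.2964 0.0774] yaw 1.349 F [ 0.241   0.1285 -0.5034] M [ 0.0251 -0.1499 -0.026 ] w 40.87759181571287 29.57564775715582 q6 -0.8094451309995677
```

Call:
jog_arm(plan=[[0,0,0.0008,0],[0,0,0.0016,0],[0,0,0.0024,0],[0,0,0.0028,0],[0,0,0.0028,0]])

```text
t: 9.9
position: [0.4717, 0.2964, 0.0802]
eef_rot: [0.111, 0.994, 0.0, 0.0]
contact_force: [0.6, -0.1, -1.1]
gripper_width: 0.465
grip_force: 29.6
```

Call:
jog_arm(plan=[[0,0,0.0003,0],[0,0,0.0005,0],[0,0,0.0005,0]])

```text
t: 10.2
position: [0.4717, 0.2964, 0.0806]
eef_rot: [0.111, 0.994, 0.0, 0.0]
contact_force: [0.3, -0.5, -2.0]
gripper_width: 0.464
grip_force: 29.6
```

```bash
python3 st.py
```

```text
10.2 [0.4717 0.2964 0.0806] yaw 1.349 F [ 0.2745 -0.5487 -1.9845] M [ 0.0487 -0.1446 -0.0149] w 40.87218785044249 29.57551587925991 q6 -0.8094208247069151
```

Call:
jog_arm(plan=[[0,0,0.0003,0],[0,0,0.0005,0],[0,0,0.0005,0]])

```text
t: 10.5
position: [0.4717, 0.2964, 0.0811]
eef_rot: [0.111, 0.994, 0.0, 0.0]
contact_force: [0.6, -0.4, -1.0]
gripper_width: 0.463
grip_force: 29.6
```

Call:
jog_arm(plan=[[0,0,0.0002,0],[0,0,0.0004,0],[0,0,0.0004,0]])

```text
t: 10.8
position: [0.4717, 0.2964, 0.0815]
eef_rot: [0.111, 0.994, 0.0, 0.0]
contact_force: [-0.1, -0.1, -0.2]
gripper_width: 0.465
grip_force: 29.6
```

Call:
jog_arm(plan=[[0,0,0.0003,0],[0,0,0.0005,0],[0,0,0.0005,0]])

```text
t: 11.1
position: [0.4717, 0.2963, 0.0818]
eef_rot: [0.111, 0.994, -0.0, -0.0]
contact_force: [0.1, 0.3, -3.9]
gripper_width: 0.463
grip_force: 29.6
```

Call:
jog_arm(plan=[[0,0,0.0002,0],[0,0,0.0004,0],[0,0,0.0004,0]])

```text
t: 11.4
position: [0.4716, 0.2963, 0.0821]
eef_rot: [0.111, 0.994, -0.0, -0.0]
contact_force: [1.2, 1.0, -7.3]
gripper_width: 0.462
grip_force: 29.6
```

Call:
jog_arm(plan=[[0,0,0.0002,0],[0,0,0.0004,0],[0,0,0.0004,0]])

```text
t: 11.7
position: [0.4716, 0.2963, 0.0823]
eef_rot: [0.111, 0.994, -0.0, -0.0]
contact_force: [2.0, 1.2, -12.3]
gripper_width: 0.462
grip_force: 29.5
```

Call:
jog_arm(plan=[[0,0,-0.0005,0],[0,0,-0.0005,0]])

```text
t: 11.9
position: [0.4716, 0.2963, 0.0822]
eef_rot: [0.111, 0.994, -0.0, -0.0]
contact_force: [1.0, 1.2, -11.1]
gripper_width: 0.46
grip_force: 29.5
```

Call:
jog_arm(plan=[[0,0,0,-0.03],[0,0,0,-0.06],[0,0,0,-0.09],[0,0,0,-0.09]])

```text
t: 12.3
position: [0.4712, 0.296, 0.0822]
eef_rot: [0.156, 0.988, -0.0, -0.0]
contact_force: [-0.2, -1.8, -8.8]
gripper_width: 0.463
grip_force: 29.6
```

Call:
jog_arm(plan=[[0,0,-0.0002,-0.03],[0,0,-0.0002,-0.06],[0,0,-0.0002,-0.1],[0,0,-0.0002,-0.1],[0,0,-0.0002,-0.1]])

```text
t: 12.8
position: [0.4715, 0.2963, 0.0821]
eef_rot: [0.204, 0.979, -0.0, -0.0]
contact_force: [-2.3, -0.0, -6.8]
gripper_width: 0.468
grip_force: 29.6
```

Call:
jog_arm(plan=[[0,0,0,-0.03],[0,0,0,-0.06],[0,0,0,-0.1],[0,0,0,-0.1],[0,0,0,-0.1]])

```text
t: 13.3
position: [0.4718, 0.2964, 0.0821]
eef_rot: [0.253, 0.967, 0.0, 0.0]
contact_force: [-0.9, -0.6, -7.0]
gripper_width: 0.459
grip_force: 29.6
```

Call:
jog_arm(plan=[[0,0,0,-0.03],[0,0,0,-0.06],[0,0,0,-0.1],[0,0,0,-0.1]])

```text
t: 13.7
position: [0.4718, 0.2964, 0.0821]
eef_rot: [0.302, 0.953, 0.0, 0.0]
contact_force: [-0.7, 0.5, -6.6]
gripper_width: 0.46
grip_force: 29.6
```

Call:
jog_arm(plan=[[0,0,0,-0.03],[0,0,0,-0.06],[0,0,0,-0.1],[0,0,0,-0.1]])

```text
t: 14.1
position: [0.4718, 0.2964, 0.0821]
eef_rot: [0.349, 0.937, 0.0, 0.0]
contact_force: [-0.7, -0.2, -8.1]
gripper_width: 0.463
grip_force: 29.6
```

Call:
jog_arm(plan=[[0,0,0,-0.03],[0,0,0,-0.06],[0,0,0,-0.1],[0,0,0,-0.1]])

```text
t: 14.5
position: [0.4717, 0.2964, 0.0821]
eef_rot: [0.395, 0.918, 0.0, -0.0]
contact_force: [-0.0, -1.0, -7.7]
gripper_width: 0.465
grip_force: 29.6
```

Call:
jog_arm(plan=[[0,0,0,-0.03],[0,0,0,-0.06],[0,0,0,-0.1],[0,0,0,-0.1]])

```text
t: 14.9
position: [0.4717, 0.2964, 0.0821]
eef_rot: [0.441, 0.898, -0.0, -0.0]
contact_force: [-1.5, -1.2, -7.3]
gripper_width: 0.464
grip_force: 29.6
```

Call:
jog_arm(plan=[[0,0,0,-0.03],[0,0,0,-0.06],[0,0,0,-0.1],[0,0,0,-0.1]])

```text
t: 15.3
position: [0.4718, 0.2964, 0.0821]
eef_rot: [0.485, 0.874, 0.0, 0.0]
contact_force: [-0.9, -0.7, -8.0]
gripper_width: 0.465
grip_force: 29.6
```

Call:
jog_arm(plan=[[0,0,0,-0.03],[0,0,0,-0.06],[0,0,0,-0.1],[0,0,0,-0.1]])

```text
t: 15.7
position: [0.4717, 0.2964, 0.0821]
eef_rot: [0.528, 0.849, 0.0, -0.0]
contact_force: [-0.8, -0.4, -7.4]
gripper_width: 0.465
grip_force: 29.6
```

Call:
jog_arm(plan=[[0,0,0,-0.03],[0,0,0,-0.06],[0,0,0,-0.1],[0,0,0,-0.1]])

```text
t: 16.1
position: [0.4718, 0.2964, 0.0821]
eef_rot: [0.57, 0.822, 0.0, 0.0]
contact_force: [-0.4, -0.0, -7.8]
gripper_width: 0.464
grip_force: 29.6
```

Call:
jog_arm(plan=[[0,0,0,-0.03],[0,0,0,-0.06],[0,0,0,-0.1],[0,0,0,-0.1]])

```text
t: 16.5
position: [0.4717, 0.2964, 0.0821]
eef_rot: [0.61, 0.792, 0.0, -0.0]
contact_force: [-1.3, 0.3, -7.2]
gripper_width: 0.462
grip_force: 29.6
```

Call:
jog_arm(plan=[[0,0,0,-0.03],[0,0,0,-0.06],[0,0,0,-0.1],[0,0,0,-0.1]])

```text
t: 16.9
position: [0.4717, 0.2964, 0.0821]
eef_rot: [0.649, 0.761, 0.0, 0.0]
contact_force: [-1.4, -0.1, -6.3]
gripper_width: 0.464
grip_force: 29.6
```

Call:
jog_arm(plan=[[0,0,0,-0.03],[0,0,0,-0.06],[0,0,0,-0.1],[0,0,0,-0.1]])

```text
t: 17.3
position: [0.472, 0.2963, 0.0822]
eef_rot: [0.686, 0.727, 0.0, 0.0]
contact_force: [-0.2, -1.5, -4.5]
gripper_width: 0.463
grip_force: 29.6
```

Call:
jog_arm(plan=[[0,0,0,-0.03],[0,0,0,-0.06],[0,0,0,-0.1],[0,0,0,-0.1]])

```text
t: 17.7
position: [0.4723, 0.297, 0.0826]
eef_rot: [0.722, 0.692, 0.001, -0.0]
contact_force: [-0.5, 1.0, -2.1]
gripper_width: 0.462
grip_force: 29.6
```

Call:
jog_arm(plan=[[0,0,0,-0.03],[0,0,0,-0.06],[0,0,0,-0.1],[0,0,0,-0.1]])

```text
t: 18.1
position: [0.4721, 0.2966, 0.0824]
eef_rot: [0.756, 0.655, 0.0, 0.0]
contact_force: [-1.7, -0.5, 0.0]
gripper_width: 0.463
grip_force: 29.6
```

Call:
jog_arm(plan=[[0,0,0.0004,0.02],[0,0,0.0008,0.04],[0,0,0.001,0.05],[0,0,0.001,0.05]])

```text
t: 18.5
position: [0.4718, 0.2965, 0.0831]
eef_rot: [0.738, 0.674, 0.0, -0.0]
contact_force: [0.2, 0.4, -3.0]
gripper_width: 0.461
grip_force: 29.6
```

Call:
jog_arm(plan=[[0,0,0.0003,0],[0,0,0.0005,0],[0,0,0.0005,0]])

```text
t: 18.8
position: [0.4716, 0.2966, 0.0835]
eef_rot: [0.739, 0.674, 0.0, -0.0]
contact_force: [-1.3, 2.5, -3.9]
gripper_width: 0.463
grip_force: 29.6
```

Call:
jog_arm(plan=[[0,0,0.0002,0],[0,0,0.0004,0],[0,0,0.0004,0]])

```text
t: 19.1
position: [0.4716, 0.2966, 0.0839]
eef_rot: [0.739, 0.674, 0.0, -0.0]
contact_force: [-1.3, 5.9, -4.6]
gripper_width: 0.464
grip_force: 29.6
```

Call:
jog_arm(plan=[[0,0.0003,0,0],[0,0.0005,0,0],[0,0.0005,0,0]])

```text
t: 19.4
position: [0.4716, 0.2968, 0.084]
eef_rot: [0.739, 0.674, -0.0, -0.0]
contact_force: [0.5, 3.4, -4.9]
gripper_width: 0.462
grip_force: 29.6
```

```bash
python3 st.py
```

```text
19.4 [0.4716 0.2968 0.084 ] yaw -0.091 F [ 0.4506  3.37   -4.8706] M [ 0.6851  0.1221 -0.0875] w 40.651971921199646 29.598842993436847 q6 0.631337639257238
```

Call:
jog_arm(plan=[[0,0.0003,0,-0.02],[0,0.0004,0,-0.04],[0,0.0004,0,-0.04]])

```text
t: 19.7
position: [0.4717, 0.2969, 0.0841]
eef_rot: [0.752, 0.659, -0.0, 0.0]
contact_force: [-1.2, 1.8, -1.7]
gripper_width: 0.463
grip_force: 29.6
```

```bash
python3 st.py
```

```text
19.7 [0.4717 0.2969 0.0841] yaw -0.132 F [-1.2287  1.8487 -1.6786] M [ 0.1121  0.125  -0.02  ] w 40.71389342370761 29.5797572270385 q6 0.6729408801261775
```

Forces relaxed; continue up.

Call:
jog_arm(plan=[[0,0,0.0004,0],[0,0,0.0008,0],[0,0,0.0008,0]])

```text
t: 20.0
position: [0.4719, 0.2972, 0.0849]
eef_rot: [0.752, 0.659, 0.0, 0.0]
contact_force: [0.1, 0.5, -2.2]
gripper_width: 0.464
grip_force: 29.6
```

Call:
jog_arm(plan=[[0,0,0.0004,0],[0,0,0.0008,0],[0,0,0.0008,0]])

```text
t: 20.3
position: [0.4718, 0.2973, 0.0857]
eef_rot: [0.752, 0.659, 0.0, 0.0]
contact_force: [0.4, -0.2, -0.5]
gripper_width: 0.462
grip_force: 29.6
```

Clear. Keep rising in careful steps.

Call:
jog_arm(plan=[[0,0,0.0008,0],[0,0,0.0016,0],[0,0,0.0024,0],[0,0,0.003,0],[0,0,0.003,0]])

```text
t: 20.8
position: [0.4718, 0.2973, 0.0887]
eef_rot: [0.752, 0.659, 0.0, 0.0]
contact_force: [-0.4, 0.1, -1.2]
gripper_width: 0.463
grip_force: 29.6
```

Call:
jog_arm(plan=[[0,0,0.001,0],[0,0,0.002,0],[0,0,0.003,0],[0,0,0.004,0],[0,0,0.004,0]])

```text
t: 21.3
position: [0.4718, 0.2973, 0.0927]
eef_rot: [0.752, 0.659, 0.0, 0.0]
contact_force: [0.2, 0.1, -1.4]
gripper_width: 0.465
grip_force: 29.6
```

Call:
jog_arm(plan=[[0,0,0.0015,0],[0,0,0.003,0],[0,0,0.0045,0],[0,0,0.006,0],[0,0,0.008,0],[0,0,0.01,0],[0,0,0.01,0]])

```text
t: 22.0
position: [0.4719, 0.2974, 0.1029]
eef_rot: [0.752, 0.659, 0.0, 0.0]
contact_force: [0.4, 0.4, -1.5]
gripper_width: 0.462
grip_force: 29.6
```

Call:
jog_arm(plan=[[0,0,0.02,0],[0,0,0.045,0],[0,0,0.07,0],[0,-0.02,0.09,0],[0,-0.05,0.1,0.05],[0,-0.085,0.1,0.1],[0.005,-0.12,0.1,0.15],[0.01,-0.155,0.1,0.2],[0.015,-0.19,0.1,0.25],[0.02,-0.225,0.1,0.3]])

```text
t: 23.0
position: [0.4917, 0.0709, 0.2027]
eef_rot: [0.644, 0.765, 0.0, 0.0]
contact_force: [0.7, 0.1, -0.8]
gripper_width: 0.466
grip_force: 29.6
```

Call:
jog_arm(plan=[[0.005,-0.035,0,0.05],[0.005,-0.07,0,0.1],[0.005,-0.105,0,0.15],[0.005,-0.14,0,0.2],[0.005,-0.18,0,0.22],[0.005,-0.22,0,0.22],[0.005,-0.26,0,0.22],[0.005,-0.3,0,0.22],[0.005,-0.335,0,0.22],[0.005,-0.35,0,0.22]])

```text
t: 24.0
position: [0.4966, -0.2805, 0.2026]
eef_rot: [0.558, 0.83, -0.0, 0.0]
contact_force: [0.4, 0.4, -1.3]
gripper_width: 0.465
grip_force: 29.6
```

Call:
jog_arm(plan=[[0,-0.01,0,0],[0,-0.014,0,0],[0,-0.014,0,0],[0,-0.014,0,0]])

```text
t: 24.4
position: [0.4967, -0.2906, 0.2025]
eef_rot: [0.557, 0.831, 0.0, -0.0]
contact_force: [-0.0, 0.5, -0.8]
gripper_width: 0.463
grip_force: 29.6
```

```bash
python3 st.py; python3 - <<'E'
from h import *
a,_=snap('top','top3.png');b,_=snap('side','side3.png')
R=lambda im,x,y,w,h,W,H:cv2.resize(im[y:y+h,x:x+w],(W,H),interpolation=cv2.INTER_CUBIC)
cv2.imwrite('pics/c5.png',np.hstack([R(a,130,150,300,120,800,320)[:,:400],R(b,130,130,170,170,400,320)]))
E
```

```text
24.4 [ 0.4967 -0.2906  0.2025] yaw 0.39 F [-0.0308  0.5444 -0.8063] M [ 0.0048 -0.0775 -0.0514] w 40.7268223857237 29.575750824878924 q6 -0.9403032461278394
```

View pics/c5.png

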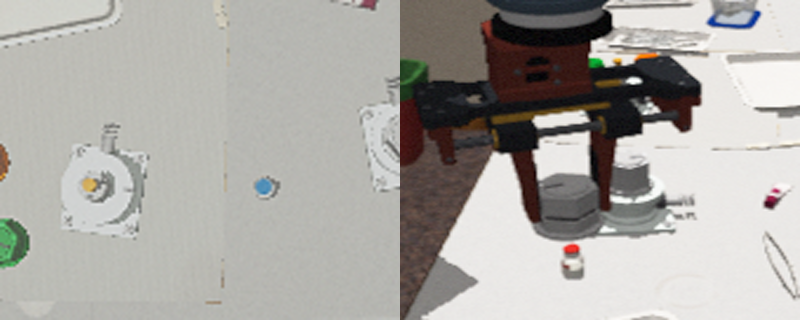

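The top view shows the left-hand spigot bare at (95,185). The side view shows the grooved cap upright between the fingers at (568,205). Lowering.

Call:
jog_arm(plan=[[0,0,-0.025,0],[0,0,-0.06,0],[0,0,-0.095,0],[0,0,-0.125,0],[0,0,-0.15,0],[0,0,-0.165,0],[0,0,-0.174,0],[0,0,-0.176,0],[0,0,-0.176,0],[0,0,-0.176,0]])

```text
t: 25.5
position: [0.4975, -0.2922, 0.0277]
eef_rot: [0.557, 0.83, 0.0, 0.001]
contact_force: [0.0, 0.0, -1.3]
gripper_width: 0.463
grip_force: 29.6
```

Call:
jog_arm(plan=[[0,0,-0.001,0],[0,0,-0.002,0],[0,0,-0.003,0],[0,0,-0.004,0],[0,0,-0.005,0],[0,0,-0.005,0],[0,0,-0.005,0]])

```text
t: 26.2
position: [0.4966, -0.2917, 0.0215]
eef_rot: [0.557, 0.83, 0.0, -0.0]
contact_force: [0.5, -0.1, -1.5]
gripper_width: 0.463
grip_force: 29.6
```

Call:
jog_arm(plan=[[0,0,-0.0005,0],[0,0,-0.001,0],[0,0,-0.001,0]])

```text
t: 26.5
position: [0.4967, -0.2917, 0.0205]
eef_rot: [0.557, 0.83, -0.0, -0.0]
contact_force: [0.4, -0.4, -0.6]
gripper_width: 0.464
grip_force: 29.6
```

Call:
jog_arm(plan=[[0,0,-0.0005,0],[0,0,-0.0008,0],[0,0,-0.0008,0]])

```text
t: 26.8
position: [0.4967, -0.2917, 0.0197]
eef_rot: [0.557, 0.83, -0.0, -0.0]
contact_force: [0.3, 0.3, -0.7]
gripper_width: 0.461
grip_force: 29.6
```

Call:
jog_arm(plan=[[0,0,-0.0003,0],[0,0,-0.0006,0],[0,0,-0.0006,0]])

```text
t: 27.1
position: [0.4967, -0.2917, 0.0191]
eef_rot: [0.557, 0.83, -0.0, -0.0]
contact_force: [-0.4, 0.6, -1.0]
gripper_width: 0.463
grip_force: 29.6
```

Call:
jog_arm(plan=[[0,0,-0.0003,0],[0,0,-0.0005,0],[0,0,-0.0005,0]])

```text
t: 27.4
position: [0.4967, -0.2917, 0.0186]
eef_rot: [0.557, 0.83, 0.0, -0.0]
contact_force: [0.2, -0.2, -0.4]
gripper_width: 0.462
grip_force: 29.6
```

Call:
jog_arm(plan=[[0,0,-0.0003,0],[0,0,-0.0005,0],[0,0,-0.0005,0]])

```text
t: 27.7
position: [0.4967, -0.2917, 0.0181]
eef_rot: [0.557, 0.83, -0.0, -0.0]
contact_force: [0.0, 0.2, -0.8]
gripper_width: 0.462
grip_force: 29.6
```

Call:
jog_arm(plan=[[0,0,-0.0003,0],[0,0,-0.0004,0],[0,0,-0.0004,0]])

```text
t: 28.0
position: [0.4967, -0.2917, 0.0178]
eef_rot: [0.557, 0.83, 0.0, 0.0]
contact_force: [-0.2, 0.7, -0.5]
gripper_width: 0.461
grip_force: 29.6
```

Call:
jog_arm(plan=[[0,0,-0.0003,0],[0,0,-0.0004,0],[0,0,-0.0004,0]])

```text
t: 28.3
position: [0.4967, -0.2917, 0.0174]
eef_rot: [0.557, 0.83, -0.0, -0.0]
contact_force: [0.3, -0.7, -1.5]
gripper_width: 0.46
grip_force: 29.6
```

Call:
jog_arm(plan=[[0,0,-0.0003,0],[0,0,-0.0005,0],[0,0,-0.0005,0]])

```text
t: 28.6
position: [0.4967, -0.2917, 0.0171]
eef_rot: [0.557, 0.83, -0.0, 0.0]
contact_force: [-1.4, 0.1, 3.8]
gripper_width: 0.463
grip_force: 29.6
```

Call:
jog_arm(plan=[[0,0,-0.0003,0],[0,0,-0.0004,0],[0,0,-0.0004,0]])

```text
t: 28.9
position: [0.4967, -0.2918, 0.0171]
eef_rot: [0.557, 0.83, -0.0, 0.0]
contact_force: [-2.9, 0.8, 7.5]
gripper_width: 0.46
grip_force: 29.6
```

Call:
jog_arm(plan=[[0,0,-0.0003,0],[0,0,-0.0004,0],[0,0,-0.0004,0]])

```text
t: 29.2
position: [0.4967, -0.2918, 0.0171]
eef_rot: [0.557, 0.83, -0.0, 0.0]
contact_force: [-3.3, 1.3, 11.4]
gripper_width: 0.466
grip_force: 29.6
```

Contact at z 0.0171. Easing the pressure to near zero, then opening partly.

Call:
jog_arm(plan=[[0,0,0.0005,0],[0,0,0.0008,0],[0,0,0.0008,0],[0,0,0.0008,0]])

```text
t: 29.6
position: [0.4968, -0.2918, 0.0171]
eef_rot: [0.557, 0.83, -0.0, 0.0]
contact_force: [-1.9, 0.3, 6.7]
gripper_width: 0.463
grip_force: 29.6
```

Call:
jog_arm(plan=[[0,0,0,0],[0,0,0,0],[0,0,0,0],[0,0,0,0],[0,0,0,0]], jaw=-0.3)

```text
t: 30.1
position: [0.4967, -0.2917, 0.0167]
eef_rot: [0.557, 0.83, -0.0, -0.0]
contact_force: [-0.8, 0.0, -0.1]
gripper_width: 0.648
grip_force: 0.0
```

Call:
jog_arm(plan=[[0,0,0.005,0],[0,0,0.015,0],[0,0,0.035,0],[0,0,0.06,0],[0,0,0.09,0],[0,0,0.12,0],[0,0,0.15,0],[0,0,0.17,0],[0,0,0.18,0],[0,0,0.18,0]])

```text
t: 31.1
position: [0.4974, -0.2921, 0.1987]
eef_rot: [0.557, 0.83, 0.0, 0.002]
contact_force: [0.5, 0.4, -0.1]
gripper_width: 0.647
grip_force: 0.0
```

Call:
jog_arm(plan=[[-0.03,-0.02,0,0],[-0.06,-0.05,0,0],[-0.09,-0.08,0,0],[-0.12,-0.11,0,0],[-0.15,-0.14,0,0],[-0.18,-0.17,0,0],[-0.2,-0.2,0,0],[-0.22,-0.23,0,0],[-0.22,-0.25,0,0],[-0.22,-0.25,0,0]])

```text
t: 32.1
position: [0.2756, -0.5434, 0.1954]
eef_rot: [0.558, 0.83, 0.0, -0.0]
contact_force: [-0.0, 0.8, -0.7]
gripper_width: 0.649
grip_force: 0.0
```

```bash
python3 st.py; python3 - <<'E'
from h import *
a,_=snap('top','top4.png');b,_=snap('side','side4.png')
cv2.imwrite('pics/c6.png',np.hstack([cv2.resize(a[140:256,135:425],(400,160),interpolation=3),np.zeros((160,0,3),np.uint8)]) if 0 else np.vstack([cv2.resize(a[140:250,135:425],(800,300),interpolation=3),cv2.resize(b[200:380,130:400],(800,300),interpolation=3)]))
E
```

```text
32.1 [ 0.2756 -0.5434  0.1954] yaw 0.387 F [-0.0273  0.8315 -0.7022] M [ 0.0017 -0.1068  0.0016] w 57.09474367778321 0.0 q6 -1.5073618732164147
```

View pics/c6.png

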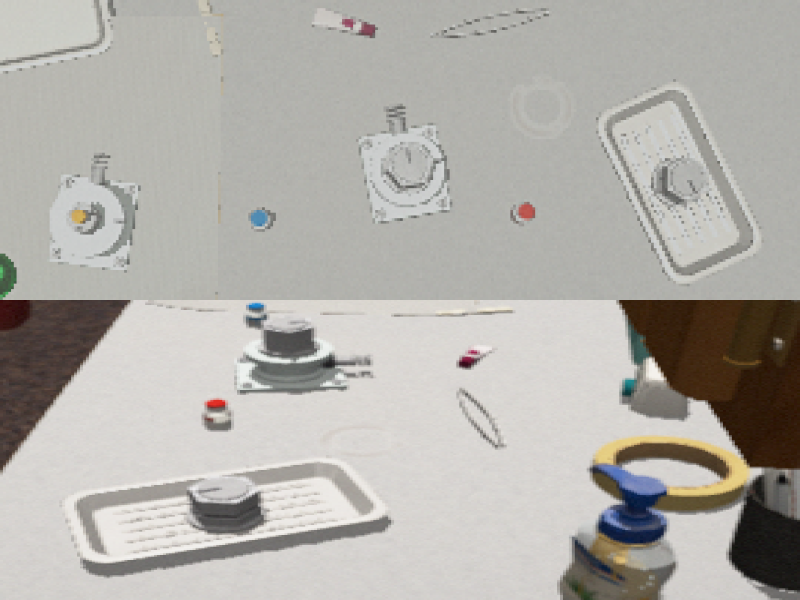

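The cap stands upright in the tray, at (680,180) in the top view and (225,500) in the side view. The spigot is bare at (85,215), and the plain cap and vials look undisturbed. Handing in.

```bash
python3 -c "
from workcell import r
print(r.job_done())"
```

```text
the job is handed in; nothing more can be done
None
```

The grooved cap is off its outlet and standing upright on the tray floor, with the plain cap and small things looking undisturbed, and I handed the job in at about 32 s; the force reading briefly reached 12 N at the catch (including about 1 N of cap weight) and 11 N at set-down, just over the 10 N guide.

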